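# Dock the loading block, shear two carriers onto it and load the dishes

## Task

Get the dishes ready for the next imaging run: push the heavy grey loading block (a low tray with side rails) across the table until its open end is centred, snug and square against the open side of the carrier stand, then slide the top carrier and after it the middle one sideways off the stack onto the block, without lifting them and without disturbing the bottom carrier, which stays in the stand. Then set every petri dish on the table flat on one of those two carriers, and leave everything else where it is.

Things in the scene. Friction and masses are not known exactly. Their poses are not given: they have to be found in the camera images.
- stand: fixed aluminium stand, 148 (x) x 88 mm (y), plate floor 44 mm up; origin: centre of its underside. Three carriers lie stacked centred on it, long side along x. Open side -y (robot's right): front face 46 mm from the origin, lip to 50 mm height holds the bottom carrier. Cheeks at the x ends, 66 mm high. No wall at +y: base ends at y +44, carriers at +42 mm, so their +y edges can be pushed.
- block: heavy loose grey tray block, 192 (x) x 185 (y), 2.2 kg, 8 to 17 N to slide; origin: centre of underside. Floor 55 mm up; rails 6 mm thick to 78 mm at both x sides; -y end stop to 61 mm (78 mm at middle tab x +-15 and corners). Open +y face docks on the stand's -y face (x in line, origins 138.5 mm apart); push the -y face at its corners (rubber pads x +-70). Keyboard 31 mm high at table y below 0.07.
- carrier_top_c (a point): white carrier plate, top of the stack (underside at 68 mm); sliding off it tips 13 mm down onto the block, and the middle carrier sliding out behind pushes it on along the block; 130 (x) x 84 (y) x 12 mm, 0.2 kg, two thin grey 62 mm ring marks for dishes at x = +-32 mm. Site: its centre, 6 mm above its underside; z up
- carrier_mid_c (a point): white carrier plate, the middle one (underside at 56 mm, top at 68 mm in the stand); 130 (x) x 84 (y) x 12 mm, 0.2 kg, two thin grey 62 mm ring marks for dishes at x = +-32 mm. Site: its centre, 6 mm above its underside; z up
- carrier_low_c (a point): white carrier plate, the bottom one, which stays in the stand (underside at 44 mm, top at 56 mm); 130 (x) x 84 (y) x 12 mm, 0.2 kg, two thin grey 62 mm ring marks for dishes at x = +-32 mm. Site: its centre, 6 mm above its underside; z up
- dish_1_c (a point): one of two to four identical closed clear petri dishes (None if absent): a disc 55 mm in diameter, 14 mm high, 30 g, on the table behind or right of the block, between the monitor and the fixed lamp supply (0.2 m tall, at table x above 0.55, y above 0.29); grip across the 55 mm. Site: its centre, 7 mm above its underside
- dish_2_c (a point): one of two to four identical closed clear petri dishes (None if absent): a disc 55 mm in diameter, 14 mm high, 30 g, on the table behind or right of the block, between the monitor and the fixed lamp supply (0.2 m tall, at table x above 0.55, y above 0.29); grip across the 55 mm. Site: its centre, 7 mm above its underside
- dish_3_c (a point): one of two to four identical closed clear petri dishes (None if absent): a disc 55 mm in diameter, 14 mm high, 30 g, on the table behind or right of the block, between the monitor and the fixed lamp supply (0.2 m tall, at table x above 0.55, y above 0.29); grip across the 55 mm. Site: its centre, 7 mm above its underside
- dish_4_c (a point): one of two to four identical closed clear petri dishes (None if absent): a disc 55 mm in diameter, 14 mm high, 30 g, on the table behind or right of the block, between the monitor and the fixed lamp supply (0.2 m tall, at table x above 0.55, y above 0.29); grip across the 55 mm. Site: its centre, 7 mm above its underside
- tape_roll: bystander: small black roll of tape, 62 mm across, 19 mm high, lying flat at the back; origin under its centre
- glass_box: bystander: small cover glass box 33 x 33 x 19 mm among the dishes; origin under its centre
- can: bystander: clear canister with black lid, 45 mm in diameter, 64 mm high, at the back; origin under its centre
- wipe_pot: bystander: white pot with a screw lid, 56 mm in diameter, 75 mm high, at the back; origin under its centre
Not all that is in view belongs to the job. Leave any purple or yellow look-alike of the part that bears dish_3_c alone.

How it is judged:
By the outcome, as a careful person would: the job done as asked, in the order asked, and still so for the second after the job is handed in, with the robot touching nothing.
Of dish_1, dish_2, dish_3, dish_4 only 2 to 4 are there at a start; the rules pass over those that are not, and their reading is None.
At some moment in a run one of dish_1, dish_2, dish_3, dish_4 may be knocked a few centimetres aside while the robot is not near it.
Once in a run the grip may slacken for a moment while it holds something.
It also fails if it takes over 210 s, if anything falls off the work surface, if the arm or the gripper's body presses on something with over 40 N, if the wrist force passes 120 N, or if a joint passes its speed limit or range.

## Robot

A 6-joint arm with a two-finger parallel gripper is mounted at the origin on a cart in front of the work surface, level with it; the furniture and walls round the work are solid. World frame = base frame: x ahead of the robot, y to its left, z up, the work surface at z = 0. Lengths are in mm, angles in rad, forces in N, time in s.
With the tool pointing down it reaches from about 275 to 1000 mm from the base axis. Payload 8.4 kg.
Tool frame: the origin (TCP) lies on the centre line of the jaws, within the pads' length; the fingertips stand r.tip_reach ahead of it and the grasp point (between the pads) lies 11 mm behind it (r.tip_reach is the distance from the TCP to the fingertips, in mm); z points along the fingers, y is the line along which they close (so a half turn about z gives the same grasp; the last joint's range is limited). The gripper opens to 85 mm and grips with 20 to 120 N. Pads are 22 mm wide; open, the fingers measure 114 mm over their backs; the gripper's body (76 mm by 85 mm) begins 54 mm behind the grasp point. The pads swing forward as they close: fully open they stand 13 mm farther back than shut.
Start: joints at [-1.299, 0.353, 1.633, -0, 1.155, -0.002], TCP at [168.993, -601.722, 239.281] pointing down, gripper open.
Joint ranges: [-2.63, 2.63], [-0.92, 2.1], [0.06, 2.66], [-1.3, 4.44], [0, 2.69], [-3.02, 3.02]. Speed limits (rad/s): [2.22, 2.22, 2.79, 3.14, 3.14, 3.14].

## Interface

Orientations are given as [roll, pitch, yaw] about the fixed x, y, z axes, in that order (R = Rz(yaw) Ry(pitch) Rx(roll)).
In Python, from rig import r gives the robot as it stands.
- The arm moves only by the tool carry_out, never from a script. Its argument "targets" is a list of rows, each an object with "dp": the shift along the tool's x, y, z in mm, a list of three; "yaw": the turn about the tool's z in degrees. A call has 1 to 12 rows; each row is the pose to reach, as a shift and turn from the pose commanded when the call began, along the tool's axes at that moment; what a row does not reach only later rows make up. A row lasts 1/8 s, in which the tool goes at most 62.5 mm and 10.7 degrees, less where a joint would pass 70% of its speed; a pose out of reach is approached as far as the arm can. A call with a gripper value outside its range is refused whole. "fingers" is the opening, from -1 (shut) to 1 (fully open), so that 0 is half open, set as the call begins (left out, the last holds). The fingers move at their own pace and stop on an object; "grip_force" is the grip in N (left out, the last holds). Time passes only in rows, so rows that repeat a pose let the fingers close. It gives the time, the measured TCP pose, the force, the opening and the grip force at its end, in the units of the state.
- r.sense(): the state, without advancing time (a new reading comes with each control period).
- r.grab_frame(name): name is "side" or "top"; returns the picture (480x640x3 uint8, red, green, blue); there is no depth.
- r.get_calibration(name): a dict with "fx", "fy", "cx", "cy" (pixels), "rvec" (rotation vector, rad) and "tvec" (3), from world to camera coordinates, as OpenCV has them. Camera axes: x right, y down, z forward; pixel columns grow to the right and rows downward; lengths in mm; the calibration is good to about 2 mm. A picture is of the moment at which its call begins. get_calibration takes no time and is no camera call.
- r.sign_off(): hands the job in; it is judged then, once.
The state is a dict: "clock": time; "qpos": joint angles; "qvel": joint speeds; "joint_efforts": joint torques, N m; "eef_pos": TCP position; "tcp_rot": TCP orientation; "contact_force": force on the tool from outside, world axes, zero at the start; "wrist_torque": the same for the moment, N m; "opening": opening from 0.0 (shut) to 1.0 (fully open); "grasp_force": force on a finger pad.
Only numpy, scipy, OpenCV 4.12 (cv2) and the standard library are available. Lean on these libraries where they do the work, as an engineer would, in place of code of your own. Each camera call takes 0.05 s, during which the arm holds its last target. There are 200 camera calls.

## Working session

There is one attempt and no reset: what is moved stays moved. The work goes in short steps, Python scripts to look and compute and a tool call to move; the robot and the scene stay as the last step left them, time stands still between calls to the robot, and variables do not carry over. Pictures are saved under pics/ and viewed, at most 14 in all, crops included, and the job is handed in when it is done.

Besides the shell and the picture viewer there is one more tool, called after "Emit:" as a command line: name --argument value ..., lists and objects as JSON in quotes. carry_out: Moves the arm, as the interface text tells. Its arguments: {"type":"object","properties":{"targets":{"type":"array","items":{"type":"object","properties":{"dp":{"type":"array","items":{"type":"number"}},"yaw":{"type":"number"}}}},"fingers":{"type":"number"},"grip_force":{"type":"number"}},"required":["targets"]}

```bash
mkdir -p pics; ls; python3 - <<'E'
from rig import r
import cv2
s=r.sense();print(s, r.tip_reach)
for n in("side","top"):
    cv2.imwrite(f"pics/{n}0.png",r.grab_frame(n)[:,:,::-1]);print(n,r.get_calibration(n))
E
```

```text
pics
{'clock': 0.0, 'qpos': array([-1.29938358e+00,  3.53639923e-01,  1.63410607e+00, -2.40354247e-05,
        1.15520048e+00, -2.37998886e-03]), 'qvel': array([-3.82144663e-04,  8.50156537e-05, -7.70773878e-04, -1.17650312e-03,
        3.00089951e-03,  3.31794026e-04]), 'joint_efforts': array([-3.35233191e-03, -6.05260491e+01, -3.42069089e+01, -1.61096809e-04,
        9.40304948e-03, -3.57239196e-05]), 'eef_pos': array([ 168.87529687, -601.28694017,  238.57881905]), 'tcp_rot': array([-3.14023879e+00,  1.87541419e-05,  2.73802463e-01]), 'contact_force': array([-0.14323622, -0.41888048, -0.19084595]), 'wrist_torque': array([ 0.00353128,  0.09514988, -0.02586828]), 'grasp_force': 0.0, 'opening': 0.9985033011413791} 8.0
side {'fx': 485.9174833751353, 'fy': 485.9174833751353, 'cx': 324.1018994126002, 'cy': 241.62026039900655, 'rvec': array([ 1.96102398, -0.40065791,  0.23125389]), 'tvec': array([-478.47957135,  203.90715729,  623.73210897])}
top {'fx': 470.34194218101294, 'fy': 470.34194218101294, 'cx': 313.3771299387724, 'cy': 233.36485965977897, 'rvec': array([ 2.13811694, -2.15441025,  0.14581244]), 'tvec': array([157.61463492, 550.7843479 , 990.86925805])}
```

View pics/top0.png

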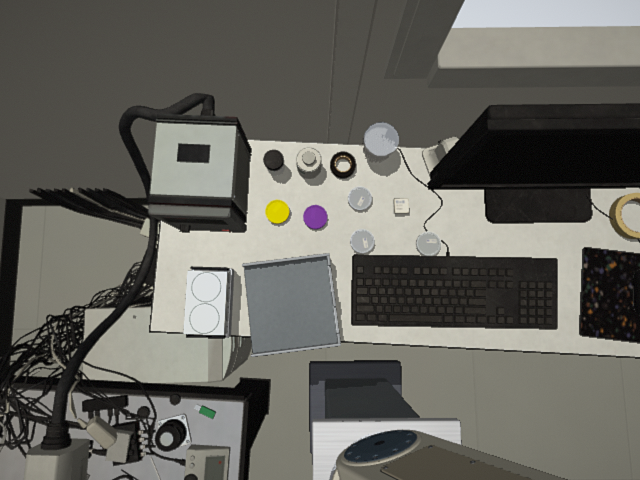

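View pics/side0.png

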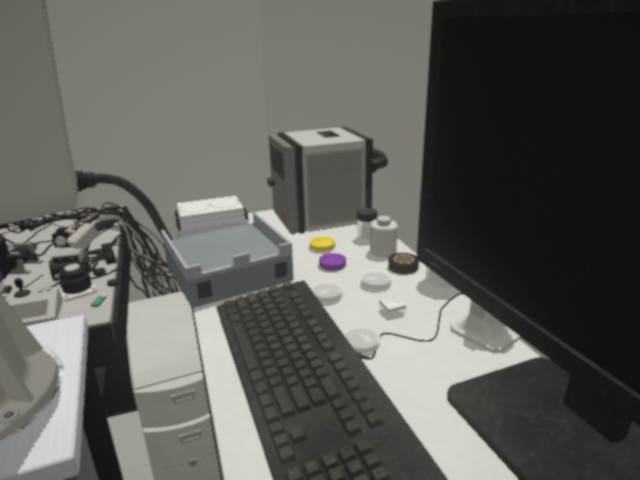

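The top view shows the stand at (208,300), the block at (293,303), the yellow look-alike at (277,212) and the purple one at (315,217). Dish candidates are (360,199), (363,242) and (428,243), which has a cable near it, plus a larger round thing at (381,140). I'll enlarge a crop to tell them apart.

```bash
cat > h.py <<'E'
import numpy as np,cv2
from rig import r
def cal(n):
    c=r.get_calibration(n);K=np.array([[c['fx'],0,c['cx']],[0,c['fy'],c['cy']],[0,0,1]]);return K,c['rvec'],c['tvec']
def ray(n,uv,z):
    K,rv,t=cal(n);R=cv2.Rodrigues(rv)[0];C=-R.T@t
    d=R.T@np.linalg.inv(K)@np.array([uv[0],uv[1],1.]);return C+d*(z-C[2])/d[2]
def proj(n,p):
    K,rv,t=cal(n);return cv2.projectPoints(np.array(p,float).reshape(-1,1,3),rv,t,K,None)[0].reshape(-1,2)
E
python3 - <<'E'
from h import *
t=cv2.imread("pics/top0.png");s=cv2.imread("pics/side0.png")
a=cv2.resize(t[110:270,330:460],(487,600),interpolation=3)
b=cv2.resize(s[225:365,300:440],(310,310),interpolation=3)
o=np.zeros((600,800,3),np.uint8);o[:,:487]=a;o[:310,490:]=b;cv2.imwrite("pics/crop1.png",o)
b=cv2.resize(t[240:365,180:350],(800,588),interpolation=3);cv2.imwrite("pics/crop2.png",b)
for uv,z in[((360,199),14),((363,242),14),((428,243),14),((381,140),14),((315,217),14),((277,212),14),((401,206),19),((343,165),19)]:print(uv,ray("top",uv,z).round())
E
```

```text
(360, 199) [633.  47.  14.]
(363, 242) [535.  43.  14.]
(428, 243) [ 532. -102.   14.]
(381, 140) [772.  -4.  14.]
(315, 217) [593. 150.  14.]
(277, 212) [605. 235.  14.]
(401, 206) [615. -44.  19.]
(343, 165) [712.  85.  19.]
```

View pics/crop1.png

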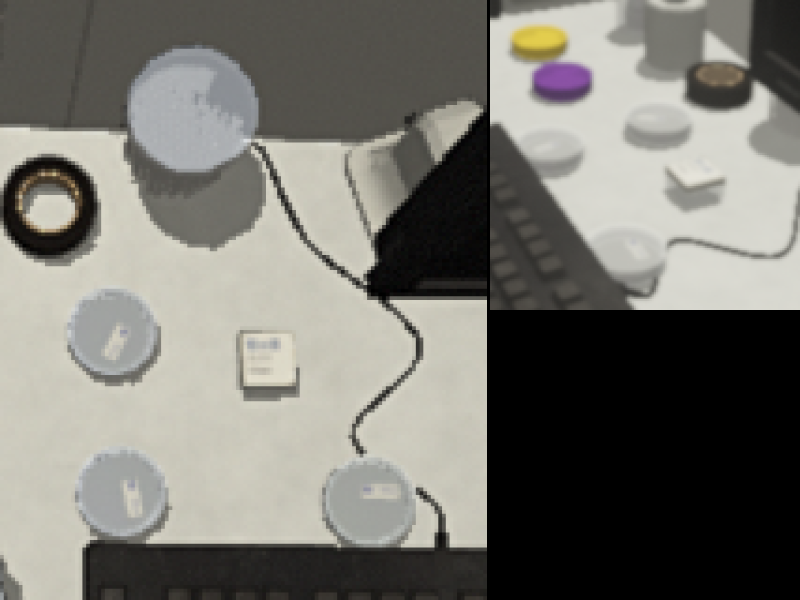

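View pics/crop2.png

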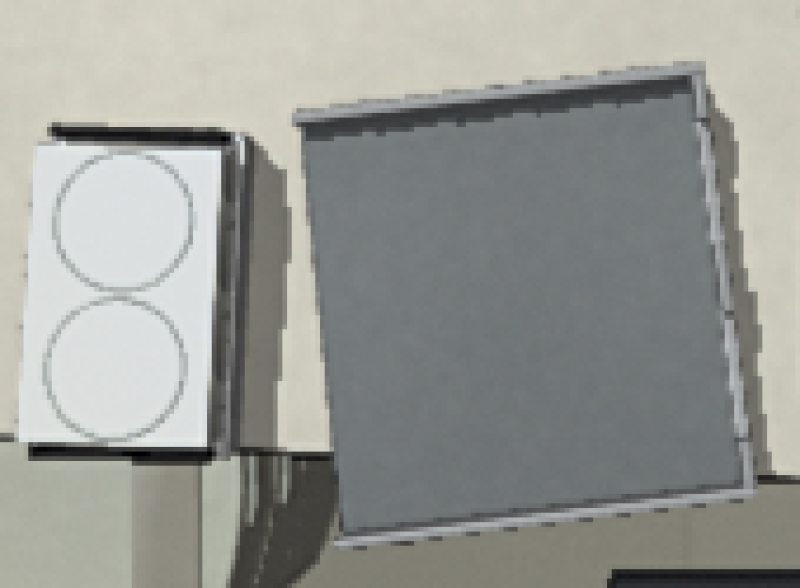

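Crop: three clear dishes with labels, at top-view (360,199), (363,242) and (428,243). All are about 24 px wide, which fits 55 mm. The 35 px object at (381,140) is a taller glass, and yellow and purple are look-alikes, so those stay. The second crop gives the carrier and block corners, which I'll convert to world.

```bash
python3 - <<'E'
from h import *
f=lambda c:(180+c[0]/4.706,240+c[1]/4.706)
def rect(cs,z):
    P=np.array([ray("top",f(c),z)[:2] for c in cs]);print(P.round(1).tolist());
    return P
# order TL,TR,BR,BL ; image up=+x, left=+y
for n,cs,z in[("car",[(37,142),(222,145),(207,447),(20,440)],80),("blk",[(293,113),(705,63),(755,490),(335,546)],78)]:
    P=rect(cs,z);c=P.mean(0);ex=(P[0]+P[1]-P[2]-P[3]);ey=P[0]+P[3]-P[1]-P[2]
    print(n,c.round(1),"yaw x",np.degrees(np.arctan2(ex[1],ex[0])).round(2),"yaw y",np.degrees(np.arctan2(-ey[0],ey[1])).round(2),np.linalg.norm(ex)/2,np.linalg.norm(ey)/2)
# side view refs
print(proj("side",[[400,200,78]]))
E
```

```text
[[470.9, 415.2], [468.9, 333.2], [338.1, 337.3], [341.6, 418.7]]
car [404.9 376.1] yaw x -1.67 yaw y -1.92 130.1120101223406 81.70710338407541
[[483.0, 302.3], [503.9, 119.2], [318.1, 99.8], [295.6, 281.5]]
blk [400.1 200.7] yaw x 6.15 yaw y 6.77 187.66984799132894 183.72564761913597
[[223.17382048 235.6465492 ]]
```

The stand is at about (405,376) with yaw -1.8°. The block is at (400,201) with yaw +6.4° and needs to reach about (400.5,237.6) with yaw -1.8°. I'll push with the open fingers as a two-point pusher, yaw 88.2°. First step is moving above the approach point.

```bash
cat >> h.py <<'E'
def go(x,y,z,yaw=None):
    s=r.sense();w=s['tcp_rot'][2];D=np.array([x,y,z])-s['eef_pos']
    c,n=np.cos(w),np.sin(w);dy=0 if yaw is None else (yaw-np.degrees(w)+180)%360-180
    print("dp",[round(D[0]*c+D[1]*n,1),round(D[0]*n-D[1]*c,1),round(-D[2],1)],"yaw",round(-dy,1),"| at",s['eef_pos'].round(1),np.degrees(s['tcp_rot']).round(2),"F",s['contact_force'].round(1),"t",round(s['clock'],2),"tip",r.tip_reach,"op",round(s['opening'],3),round(s['grasp_force'],1))
E
python3 -c "
from h import *
go(404,80,140,88.2)"
```

```text
dp [np.float64(410.6), np.float64(-592.3), np.float64(98.6)] yaw -72.5 | at [ 168.9 -601.3  238.6] [-179.93   -0.     15.69] F [-0.3 -0.2 -0. ] t 0.1 tip 8.0 op 1.0 0.0
```

Emit:
carry_out --targets '[{"dp": [35,-50,0],"yaw": -6},{"dp": [70,-100,0],"yaw": -12},{"dp": [105,-150,0],"yaw": -18},{"dp": [140,-200,0],"yaw": -24},{"dp": [175,-250,0],"yaw": -30},{"dp": [210,-300,0],"yaw": -36},{"dp": [245,-350,0],"yaw": -43},{"dp": [280,-400,0],"yaw": -50},{"dp": [315,-450,20],"yaw": -57},{"dp": [345,-500,40],"yaw": -64},{"dp": [380,-550,70],"yaw": -70},{"dp": [410.6,-592.3,98.6],"yaw": -72.5}]'

```text
clock: 1.6
eef_pos: [403.7, 78.9, 141.8]
tcp_rot: [3.14, -0.0, 1.542]
contact_force: [1.5, -0.5, 1.0]
opening: 0.998
grasp_force: 0.0
```

Emit:
carry_out --targets '[{"dp": [0,0,0]},{"dp": [0,0,0]}]'

```text
schema error: expected keys dp, yaw
```

```bash
python3 -c "
from h import *
go(404,82,34,88.2)"
```

```text
dp [np.float64(3.2), np.float64(0.2), np.float64(107.8)] yaw 0.2 | at [403.7  78.9 141.8] [ 1.7992e+02 -1.0000e-02  8.8360e+01] F [ 1.5 -0.5  1. ] t 1.6 tip 8.0 op 0.998 0.0
```

Emit:
carry_out --targets '[{"dp": [2,0,40],"yaw": 0},{"dp": [2,0,80],"yaw": 0},{"dp": [2,0,106],"yaw": 0},{"dp": [2,0,106],"yaw": 0},{"dp": [2,0,106],"yaw": 0}]'

```text
clock: 2.22
eef_pos: [403.6, 78.8, 36.9]
tcp_rot: [3.141, -0.0, 1.539]
contact_force: [0.3, 0.8, 0.2]
opening: 0.999
grasp_force: 0.0
```

Emit:
carry_out --targets '[{"dp": [5,0,0],"yaw": 0},{"dp": [9,0,0],"yaw": 0},{"dp": [12,0,0],"yaw": 0},{"dp": [15,0,0],"yaw": 0},{"dp": [18,0,0],"yaw": 0},{"dp": [21,0,0],"yaw": 0},{"dp": [24,0,0],"yaw": 0}]'

```text
clock: 3.1
eef_pos: [401.0, 100.7, 36.2]
tcp_rot: [-3.136, 0.004, 1.543]
contact_force: [-5.2, -16.8, 11.2]
opening: 1.003
grasp_force: 8.3
```

Emit:
carry_out --targets '[{"dp": [4,0,0],"yaw": 0},{"dp": [7,0,0],"yaw": 0},{"dp": [10,0,0],"yaw": 0},{"dp": [13,0,0],"yaw": 0},{"dp": [16,0,0],"yaw": 0},{"dp": [16,0,0],"yaw": 0}]'

```text
clock: 3.85
eef_pos: [400.6, 116.8, 35.8]
tcp_rot: [-3.135, 0.004, 1.542]
contact_force: [-6.8, -14.6, 8.4]
opening: 1.001
grasp_force: 7.1
```

```bash
cat > blk.py <<'E'
from h import *
import sys
t=r.grab_frame("top")[:,:,::-1].copy()
b=cv2.resize(t[240:365,180:350],(800,588),interpolation=3);cv2.imwrite("pics/%s.png"%sys.argv[1],b)
go(400,116,34,88.2)
E
python3 blk.py b1
```

```text
dp [np.float64(-0.8), np.float64(-0.6), np.float64(1.8)] yaw 0.2 | at [400.6 116.7  35.8] [-179.6     0.24   88.36] F [ -6.1 -13.6   8.7] t 3.9 tip 8.0 op 0.997 7.1
```

View pics/b1.png

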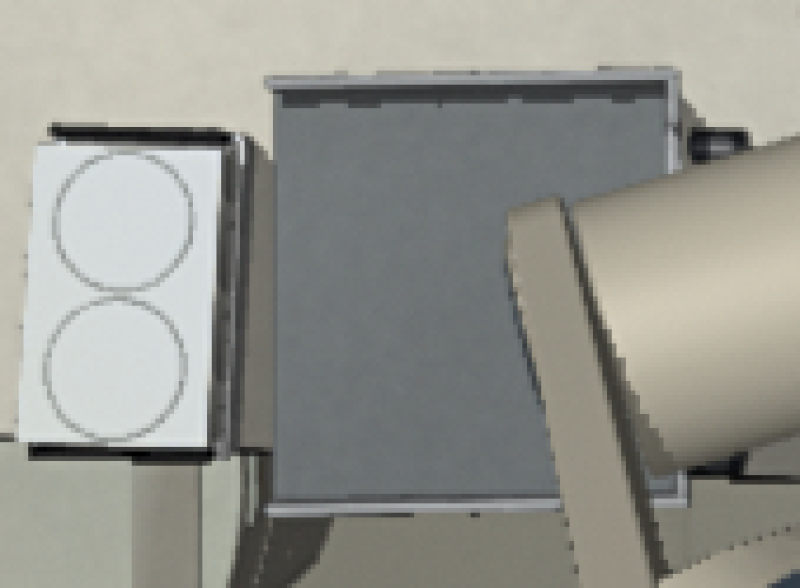

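```bash
cat > pose.py <<'E'
from h import *
f=lambda c:(180+c[0]/4.706,240+c[1]/4.706)
def pose(cs,z=78):
    P=np.array([ray("top",f(c),z)[:2] for c in cs]);c=P.mean(0);ex=(P[0]+P[1]-P[2]-P[3]);ey=P[0]+P[3]-P[1]-P[2]
    print(P.round(1).tolist(),c.round(1),"yaw x",np.degrees(np.arctan2(ex[1],ex[0])).round(2),"yaw y",np.degrees(np.arctan2(-ey[0],ey[1])).round(2))
E
python3 -c "
from pose import *
pose([(265,83),(680,72),(687,502),(267,514)])
pose([(265,80),(682,68),(689,505),(265,516)])"
```

```text
[[496.4, 314.9], [499.9, 130.3], [313.2, 129.3], [309.3, 311.1]] [404.7 221.4] yaw x 0.75 yaw y 1.15
[[497.8, 315.0], [501.7, 129.4], [311.9, 128.4], [308.5, 312.0]] [405.  221.2] yaw x 0.6 yaw y 1.14
```

Emit:
carry_out --targets '[{"dp": [2,-4,0],"yaw": 0},{"dp": [4,-7,0],"yaw": 0},{"dp": [6,-9,0],"yaw": 0},{"dp": [8,-10,0],"yaw": 0},{"dp": [8,-10,0],"yaw": 0}]'

```text
clock: 4.53
eef_pos: [394.5, 126.6, 36.3]
tcp_rot: [-3.141, 0.001, 1.539]
contact_force: [1.4, -7.3, -1.9]
opening: 0.996
grasp_force: 3.3
```

```bash
python3 blk.py b2
```

```text
dp [np.float64(-10.4), np.float64(5.8), np.float64(2.3)] yaw -0.0 | at [394.5 126.6  36.3] [-1.7998e+02  4.0000e-02  8.8180e+01] F [ 1.2 -5.9 -2.7] t 4.58 tip 8.0 op 1.001 3.2
```

View pics/b2.png

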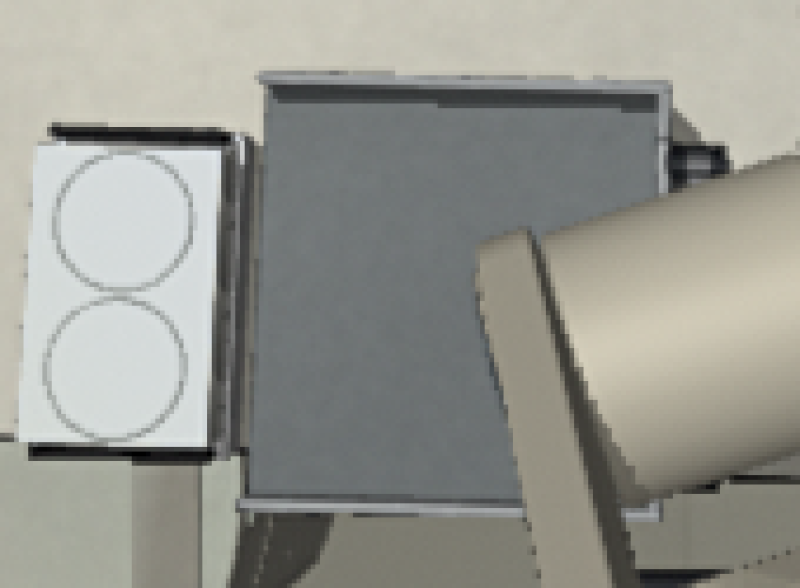

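```bash
python3 -c "
from pose import *
pose([(258,76),(672,84),(661,520),(238,505)])"
```

```text
[[499.6, 318.1], [494.6, 133.9], [305.6, 140.6], [313.2, 323.8]] [403.3 229.1] yaw x -1.88 yaw y -1.96
```

The block is now square (yaw -1.9°) at (403.3,229.1), about 3 mm too far +x. I'll lift, move round to its +x side, and nudge it -x with both fingers before docking.

Emit:
carry_out --targets '[{"dp": [-12,0,0],"yaw": 0},{"dp": [-12,0,-50],"yaw": 0},{"dp": [-12,0,-100],"yaw": 0},{"dp": [20,30,-105],"yaw": -10},{"dp": [50,70,-105],"yaw": -20},{"dp": [80,110,-105],"yaw": -30},{"dp": [95,140,-105],"yaw": -40},{"dp": [95,146,-105],"yaw": -50},{"dp": [95,146,-105],"yaw": -60},{"dp": [95,146,-105],"yaw": -70},{"dp": [95,146,-105],"yaw": -80},{"dp": [95,146,-105],"yaw": -90}]'

```text
clock: 6.08
eef_pos: [543.5, 216.7, 141.3]
tcp_rot: [-3.142, -0.0, 3.116]
contact_force: [-0.8, 0.3, -0.2]
opening: 1.005
grasp_force: 0.0
```

```bash
python3 -c "
from h import *
go(530,225,34,178.2)"
```

```text
dp [np.float64(13.7), np.float64(7.9), np.float64(107.3)] yaw 0.3 | at [543.5 216.7 141.3] [-1.8000e+02 -2.0000e-02  1.7852e+02] F [-0.8  0.3 -0.2] t 6.08 tip 8.0 op 1.005 0.0
```

Emit:
carry_out --targets '[{"dp": [13,7,40],"yaw": 0.3},{"dp": [13,7,80],"yaw": 0.3},{"dp": [13,7,106],"yaw": 0.3},{"dp": [13,7,106],"yaw": 0.3},{"dp": [13,7,106],"yaw": 0.3}]'

```text
clock: 6.7
eef_pos: [531.5, 224.7, 36.2]
tcp_rot: [3.141, 0.001, 3.105]
contact_force: [-0.9, 0.1, -0.5]
opening: 1.001
grasp_force: 0.0
```

Emit:
carry_out --targets '[{"dp": [6,0,0],"yaw": 0},{"dp": [12,0,0],"yaw": 0},{"dp": [15,0,0],"yaw": 0},{"dp": [18,0,0],"yaw": 0},{"dp": [20,0,0],"yaw": 0},{"dp": [20,0,0],"yaw": 0}]'

```text
clock: 7.45
eef_pos: [511.9, 225.6, 35.5]
tcp_rot: [3.141, 0.002, 3.105]
contact_force: [3.5, -0.7, -1.3]
opening: 0.996
grasp_force: 2.2
```

Emit:
carry_out --targets '[{"dp": [2,0,0],"yaw": 0},{"dp": [4,0,0],"yaw": 0},{"dp": [5,0,0],"yaw": 0},{"dp": [6,0,0],"yaw": 0},{"dp": [6,0,0],"yaw": 0}]'

```text
clock: 8.07
eef_pos: [507.2, 226.3, 35.7]
tcp_rot: [3.14, 0.004, 3.105]
contact_force: [9.7, -2.0, -4.8]
opening: 1.002
grasp_force: 4.6
```

Emit:
carry_out --targets '[{"dp": [-10,0,0],"yaw": 0},{"dp": [-20,0,-30],"yaw": 0},{"dp": [-20,0,-80],"yaw": 0},{"dp": [-20,0,-110],"yaw": 0},{"dp": [-20,-40,-110],"yaw": 10},{"dp": [-20,-80,-110],"yaw": 20},{"dp": [-10,-120,-110],"yaw": 30},{"dp": [20,-145,-110],"yaw": 40},{"dp": [60,-145,-110],"yaw": 50},{"dp": [95,-145,-110],"yaw": 60},{"dp": [105,-145,-110],"yaw": 70},{"dp": [112,-145,-110],"yaw": 80}]'

```text
clock: 9.57
eef_pos: [386.8, 84.9, 145.4]
tcp_rot: [-3.141, -0.0, 1.703]
contact_force: [1.4, 0.7, 0.6]
opening: 1.002
grasp_force: 0.0
```

```bash
python3 blk.py b3
```

```text
dp [np.float64(29.2), np.float64(17.7), np.float64(111.2)] yaw 8.9 | at [386.   84.9 145.2] [-1.7989e+02 -1.0000e-02  9.7060e+01] F [-0.7 -1.2 -0.5] t 9.62 tip 8.0 op 0.995 0.0
```

View pics/b3.png

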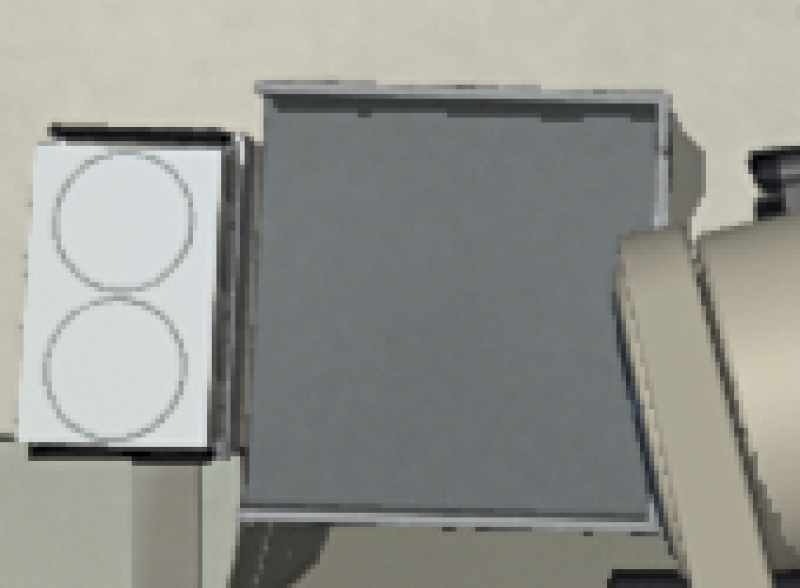

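```bash
cat > edges.py <<'E'
from h import *
import sys
# subpixel edge lines: rail outer x-edges (z78) & carrier x-edges, along image columns
g=cv2.cvtColor(r.grab_frame("top"),cv2.COLOR_RGB2GRAY).astype(float)
def edge(u,v0,v1,sgn):
    c=g[v0:v1,u-1:u+2].mean(1);d=np.diff(c)*sgn;i=int(d.argmax())
    w=d[max(0,i-1):i+2].clip(0);return v0+.5+max(0,i-1)+(w*np.arange(len(w))).sum()/w.sum()
import itertools
S=[]
for name,us,a,b,z in[("car",range(192,222,5),(264,276,1),(328,340,-1),80)]:
    for u in us:
        S.append([ray("top",(u,edge(u,*a)),z)[:2],ray("top",(u,edge(u,*b)),z)[:2]])
S=np.array(S);m=S.mean(1);print("carrier mid x",m[:,0].round(1),"at y",m[:,1].round(1),"w",(S[:,0,0]-S[:,1,0]).round(1))
for u in range(244,300,8):
    print(u,"+x col",g[254:268,u].astype(int)," -x col",g[343:358,u].astype(int))
E
python3 edges.py; python3 -c "
from pose import *
pose([(256,83),(671,92),(658,530),(240,517)])"
```

```text
carrier mid x [406.8 406.  405.2 405.1 404.4 403.7] at y [404.7 394.3 384.  373.7 363.3 353. ] w [131.8 131.4 132.2 132.6 130.9 129.9]
244 +x col [197 197 189 146 162 136  58  56  59  75 118 118 115 116]  -x col [110 111 111 107  74  98 171 142  64  58  60  63  62  61  62]
252 +x col [193 196 191 153 159 149  67  55  59  74 117 118 117 114]  -x col [111 112 111 108  88  87 159 146  83 120 123 122 120 121 122]
260 +x col [195 195 195 190 166 154  87  55  58  74 119 118 117 117]  -x col [111 110 111 109  91  76 145 156 122 120 123 121 121 121 120]
268 +x col [196 195 198 191 150 155 116  58  57  72 118 118 117 115]  -x col [112 110 111 111 105  76 125 163 131 120 123 122 122 122 121]
276 +x col [196 194 196 187 132 158 134  56  57  60  73 118 117 117]  -x col [111 111 109 111 109  72  92 166 138  74 120 124 121 122 122]
284 +x col [192 193 194 188 139 156 147  62  53  60  76 119 118 117]  -x col [111 111 111 110 108  76  85 163 148  82 121 123 122 123 123]
292 +x col [194 194 193 188 152 152 154  80  54  60  73 116 117 117]  -x col [110 111 110 114 110  90  80 152 149  98 121 124 123 123 123]
[[496.5, 319.0], [491.1, 134.4], [301.4, 141.9], [308.1, 322.8]] [399.3 229.5] yaw x -1.72 yaw y -1.9
```

```bash
python3 -c "
from h import *
a=ray('top',(268,258.8),78);b=ray('top',(268,350.2),78);m=(a+b)/2;print(a,b,m)
y=m[1];print('stand axis x there', 405.2+np.tan(np.radians(-1.8))*(y-377)*-1)
go(400,105,34,88.2)"
```

```text
[493.49761812 248.56385957  78.        ] [306.94760645 247.38710137  78.        ] [400.22261228 247.97548047  78.        ]
stand axis x there 401.1452411230051
dp [np.float64(18.1), np.float64(15.8), np.float64(111.3)] yaw 9.6 | at [386.8  84.9 145.3] [-1.7993e+02 -1.0000e-02  9.7760e+01] F [0.2 0.5 0.1] t 9.68 tip 8.0 op 1.003 0.0
```

Emit:
carry_out --targets '[{"dp": [16,13,40],"yaw": 5},{"dp": [16,13,80],"yaw": 9.6},{"dp": [16,13,110],"yaw": 9.6},{"dp": [16,13,110],"yaw": 9.6},{"dp": [16,13,110],"yaw": 9.6}]'

```text
clock: 10.3
eef_pos: [398.9, 102.7, 35.9]
tcp_rot: [3.141, -0.0, 1.543]
contact_force: [0.9, 0.9, 0.1]
opening: 1.0
grasp_force: 0.0
```

Emit:
carry_out --targets '[{"dp": [6,0,0],"yaw": 0},{"dp": [12,0,0],"yaw": 0},{"dp": [18,0,0],"yaw": 0},{"dp": [21,0,0],"yaw": 0},{"dp": [24,0,0],"yaw": 0},{"dp": [26,0,0],"yaw": 0},{"dp": [28,0,0],"yaw": 0},{"dp": [28,0,0],"yaw": 0}]'

```text
clock: 11.3
eef_pos: [399.1, 129.7, 35.3]
tcp_rot: [-3.141, 0.001, 1.541]
contact_force: [1.3, -10.8, 3.7]
opening: 0.995
grasp_force: 5.6
```

Emit:
carry_out --targets '[{"dp": [2,0,0],"yaw": 0},{"dp": [4,0,0],"yaw": 0},{"dp": [5,0,0],"yaw": 0},{"dp": [5,0,0],"yaw": 0}]'

```text
clock: 11.8
eef_pos: [398.8, 134.2, 35.3]
tcp_rot: [-3.141, 0.002, 1.541]
contact_force: [0.2, -14.7, 6.9]
opening: 0.999
grasp_force: 7.6
```

Emit:
carry_out --targets '[{"dp": [1.5,0,0],"yaw": 0},{"dp": [3,0,0],"yaw": 0},{"dp": [3,0,0],"yaw": 0}]'

```text
clock: 12.18
eef_pos: [398.5, 135.6, 35.3]
tcp_rot: [-3.14, 0.004, 1.542]
contact_force: [3.0, -32.1, 10.7]
opening: 0.999
grasp_force: 15.8
```

Emit:
carry_out --targets '[{"dp": [2,0,0],"yaw": 0},{"dp": [3,0,0],"yaw": 0},{"dp": [3,0,0],"yaw": 0}]'

```text
clock: 12.55
eef_pos: [398.2, 136.0, 35.3]
tcp_rot: [-3.139, 0.008, 1.542]
contact_force: [7.5, -59.9, 18.2]
opening: 0.997
grasp_force: 29.7
```

Emit:
carry_out --targets '[{"dp": [-10,0,0],"yaw": 0},{"dp": [-20,0,0],"yaw": 0},{"dp": [-28,0,-40],"yaw": 0},{"dp": [-35,0,-80],"yaw": 0},{"dp": [-35,0,-120],"yaw": 0},{"dp": [-35,0,-120],"yaw": 0}]'

```text
clock: 13.3
eef_pos: [400.3, 107.1, 157.8]
tcp_rot: [3.136, -0.002, 1.541]
contact_force: [-0.6, 0.8, -1.6]
opening: 1.001
grasp_force: 0.0
```

```bash
python3 blk.py b4; python3 - <<'E'
from h import *
t=cv2.cvtColor(r.grab_frame("side"),4);cv2.imwrite("pics/s4.png",t)
a=cv2.imread("pics/b4.png");o=np.zeros((600,800,3),np.uint8)
o[:400,:544]=cv2.resize(a,(544,400));o[:300,540-60:800]=cv2.resize(t[190:310,160:288],(320,300),interpolation=3)
o[400:600]=cv2.resize(a[60:560,200:300],(200,200)).repeat(4,1) if 0 else 0
cv2.imwrite("pics/c4.png",o)
E
```

```text
dp [np.float64(9.1), np.float64(0.5), np.float64(122.3)] yaw 0.1 | at [399.2 106.9 156.3] [ 1.7983e+02 -6.0000e-02  8.8300e+01] F [ 0.4  0.2 -0.4] t 13.35 tip 8.0 op 0.999 0.0
```

View pics/b4.png

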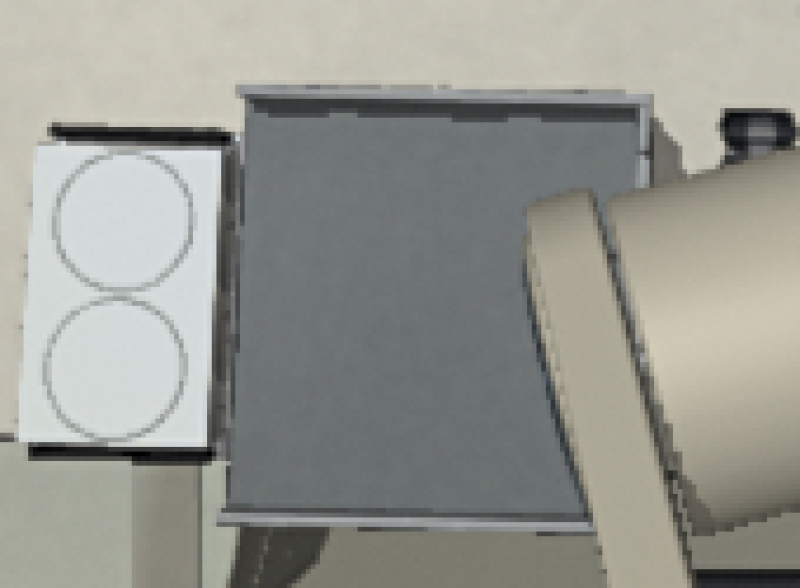

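```bash
python3 - <<'E'
from h import *
K,rv,t=cal("top");print("cam",(-cv2.Rodrigues(rv)[0].T@t).round())
g=cv2.cvtColor(r.grab_frame("top"),6 if 0 else cv2.COLOR_RGB2GRAY)
for u in(200,210,218):print(u,"+",g[260:276,u],"-",g[326:344,u])
for u in(240,250,270):print(u,"+",g[254:270,u],"-",g[344:358,u])
f=lambda u,v:(180+u/4.706,240+v/4.706)
a=ray("top",f(240,86),78);b=ray("top",f(222,526),78);print("block front corners",a,b,np.hypot(*(a-b)[:2]),(a+b)/2)
a=ray("top",f(235,133),66);b=ray("top",f(212,461),66);print("stand cheeks",a,b,np.hypot(*(a-b)[:2]),(a+b)/2)
# predicted pixels for a stand at (405.2,376.5) yaw -1.8
def T(p,c,th):
    th=np.radians(th);return[c[0]+p[0]*np.cos(th)-p[1]*np.sin(th),c[1]+p[0]*np.sin(th)+p[1]*np.cos(th),p[2]]
c=(405.2,376.5)
for n,P in dict(car=[(65,42,80),(65,-42,80),(-65,-42,80),(-65,42,80)],cheek=[(74,44,66),(74,-44,66),(-74,-44,66),(-74,44,66)],block=[(96,-46,78),(96,-231,78),(-96,-231,78),(-96,-46,78)]).items():
    print(n,((proj("top",[T(p,c,-1.8) for p in P])-[180,240])*4.706).round().tolist())
E
```

```text
cam [ 408.  149. 1059.]
200 + [194 197 197 197 202 199 148  46  19  38 127 218 213 170 181 216] - [215 214 213 215 215 213 192 165 127  31  31  79 172 167 165 164 164 165]
210 + [199 199 198 199 199 202 194  57  20  24  88 170 200 193 217 218] - [214 214 215 216 208 164 180 222 212  59   0  21  65 153 149 145 143 143]
218 + [198 196 197 196 197 201 196  75  30  21  57 141 223 220 217 217] - [217 216 215 214 215 215 215 221 212  63  16  26  58 138 136 133 132 133]
240 + [197 199 200 191 138 149 112  57  59  59  73 119 118 115 116 116] - [110 111 111 104  73 127 167 136  64  59  61  61  62  65]
250 + [195 195 196 187 133 158 138  57  57  74 117 119 117 117 117 118] - [109 109 111 106  74 104 171 141 110 120 123 123 124 122]
270 + [196 196 198 192 152 153 154  83  53  57  73 117 117 116 115 114] - [109 110 110 109  88  80 152 152 103 118 122 121 121 122]
block front corners [495.19506956 326.05413662  78.        ] [304.37725949 330.53989342  78.        ] 190.87052850975792 [399.78616452 328.29701502  78.        ]
stand cheeks [475.13162504 330.0999163   66.        ] [331.02303209 337.67791039  66.        ] 144.30770096533735 [403.07732857 333.88891334  66.        ]
car [[34.0, 141.0], [224.0, 145.0], [209.0, 445.0], [16.0, 440.0]]
cheek [[39.0, 122.0], [235.0, 127.0], [218.0, 464.0], [19.0, 459.0]]
block [[237.0, 76.0], [653.0, 86.0], [642.0, 529.0], [215.0, 518.0]]
```

Docked square, but raw pixel rows put the block about 2 mm too far -x (mid at v≈304.4 against 303.4 expected). I'll nudge it +x from the -x side.

Emit:
carry_out --targets '[{"dp": [15,-15,0],"yaw": -10},{"dp": [30,-40,0],"yaw": -20},{"dp": [50,-65,0],"yaw": -30},{"dp": [70,-90,0],"yaw": -40},{"dp": [90,-115,0],"yaw": -50},{"dp": [110,-130,0],"yaw": -60},{"dp": [127,-133,0],"yaw": -70},{"dp": [127,-133,0],"yaw": -80},{"dp": [127,-133,0],"yaw": -90},{"dp": [127,-133,0],"yaw": -90}]'

```text
clock: 14.7
eef_pos: [268.5, 237.0, 154.2]
tcp_rot: [-3.14, -0.002, 3.111]
contact_force: [-0.7, 0.5, 0.2]
opening: 0.995
grasp_force: 0.0
```

```bash
python3 -c "
from h import *
go(275,240,36,178.2)"
```

```text
dp [np.float64(-6.4), np.float64(3.2), np.float64(118.2)] yaw 0.0 | at [268.5 237.  154.2] [-1.7990e+02 -1.1000e-01  1.7824e+02] F [-0.7  0.5  0.2] t 14.7 tip 8.0 op 0.995 0.0
```

Emit:
carry_out --targets '[{"dp": [-6,3,40],"yaw": 0},{"dp": [-6,3,80],"yaw": 0},{"dp": [-6,3,118],"yaw": 0},{"dp": [-6,3,118],"yaw": 0}]'

```text
clock: 15.2
eef_pos: [273.3, 238.5, 35.1]
tcp_rot: [-3.137, -0.005, 3.108]
contact_force: [-0.0, -0.5, 0.6]
opening: 1.001
grasp_force: 0.0
```

Emit:
carry_out --targets '[{"dp": [-5,0,0],"yaw": 0},{"dp": [-9,0,0],"yaw": 0},{"dp": [-13,0,0],"yaw": 0},{"dp": [-16,0,0],"yaw": 0},{"dp": [-16,0,0],"yaw": 0}]'

```text
clock: 15.82
eef_pos: [291.7, 239.9, 37.6]
tcp_rot: [3.141, 0.0, 3.111]
contact_force: [-0.2, 0.6, -0.0]
opening: 0.998
grasp_force: 0.0
```

Emit:
carry_out --targets '[{"dp": [-1,0,0],"yaw": 0},{"dp": [-2,0,0],"yaw": 0},{"dp": [-3,0,0],"yaw": 0},{"dp": [-3,0,0],"yaw": 0}]'

```text
clock: 16.32
eef_pos: [292.3, 239.1, 37.0]
tcp_rot: [-3.14, -0.004, 3.111]
contact_force: [-10.9, 4.8, 7.4]
opening: 1.004
grasp_force: 5.9
```

Emit:
carry_out --targets '[{"dp": [-1,0,0],"yaw": 0},{"dp": [-2,0,0],"yaw": 0},{"dp": [-3,0,0],"yaw": 0},{"dp": [-3,0,0],"yaw": 0}]'

```text
clock: 16.82
eef_pos: [293.7, 238.1, 36.9]
tcp_rot: [-3.138, -0.006, 3.112]
contact_force: [-19.8, 5.0, 13.7]
opening: 0.998
grasp_force: 9.7
```

Emit:
carry_out --targets '[{"dp": [6,0,0],"yaw": 0},{"dp": [14,0,-10],"yaw": 0},{"dp": [14,0,-70],"yaw": 0},{"dp": [14,0,-125],"yaw": 0},{"dp": [14,0,-125],"yaw": 0}]'

```text
clock: 17.45
eef_pos: [285.4, 241.9, 166.5]
tcp_rot: [3.136, 0.007, 3.112]
contact_force: [-0.3, -0.2, -0.8]
opening: 1.0
grasp_force: 0.0
```

```bash
python3 - <<'E'
from h import *
t=cv2.cvtColor(r.grab_frame("top"),4);s=cv2.cvtColor(r.grab_frame("side"),4)
g=cv2.cvtColor(t,6)
for v in(240,270,300,320):
    row=g[v,100:175].astype(int);d=np.where(row<60)[0]+100;print(v,"dark",d.min() if len(d) else None,d)
for uv in((150,240),(140,280),(125,310)):
    print(uv,[(z,ray("top",uv,z)[:2].round().tolist(),proj("side",ray("top",uv,z))[0].round().tolist()) for z in(0,50,100,150,200)])
o=np.zeros((600,800,3),np.uint8)
o[:,:400]=cv2.resize(t[225:375,100:200],(400,600),interpolation=3);o[:,400:]=cv2.resize(s[150:300,90:190],(400,600),interpolation=3)
cv2.imwrite("pics/hose.png",o)
for u in(240,250,270):print(u,"+",g[254:270,u],"-",g[344:358,u])
E
```

```text
240 dark 149 [149 150 151 152 153 154 155 156]
270 dark 129 [129 130 131 134 135 137 138 139 140 141 142 143 144 145 146 147 148 149
 150 151 152 153 154]
300 dark 100 [100 101 102 104 105 106 107 113 114 115 116 117 118 119 120 121 122 123
 124 125 126 127 128 129 130 131 132 133 134 135 136 137 138 139 140 141
 142 143 144 145 146 147 148 149 150 151]
320 dark 104 [104 105 106 107 108 109 110 111 112 113 114 115 116]
(150, 240) [(0, [545.0, 525.0], [257.0, 208.0]), (50, [539.0, 507.0], [254.0, 192.0]), (100, [532.0, 490.0], [252.0, 175.0]), (150, [526.0, 472.0], [250.0, 156.0]), (200, [519.0, 454.0], [247.0, 137.0])]
(140, 280) [(0, [455.0, 544.0], [220.0, 211.0]), (50, [453.0, 525.0], [219.0, 195.0]), (100, [450.0, 507.0], [217.0, 177.0]), (150, [448.0, 488.0], [215.0, 159.0]), (200, [446.0, 469.0], [213.0, 139.0])]
(125, 310) [(0, [388.0, 574.0], [192.0, 211.0]), (50, [389.0, 554.0], [191.0, 195.0]), (100, [390.0, 534.0], [190.0, 177.0]), (150, [391.0, 514.0], [188.0, 159.0]), (200, [392.0, 494.0], [187.0, 139.0])]
240 + [205 206 198 147 164 141  59  59  61  76 122 121 118 119 120 119] - [113 115 110  85  97 174 145  65  59  75  97 126 135 131]
250 + [202 201 194 160 162 152  71  56  62  77 123 122 121 120 122 122] - [112 105 108 117 128 136 142 146 150 153 155 155 160 161]
270 + [200 201 203 196 147 159 119  58  59  76 120 122 118 119 119 120] - [112 113 114 108  78 139 169 145 125 127 130 120  66  30]
```

View pics/hose.png

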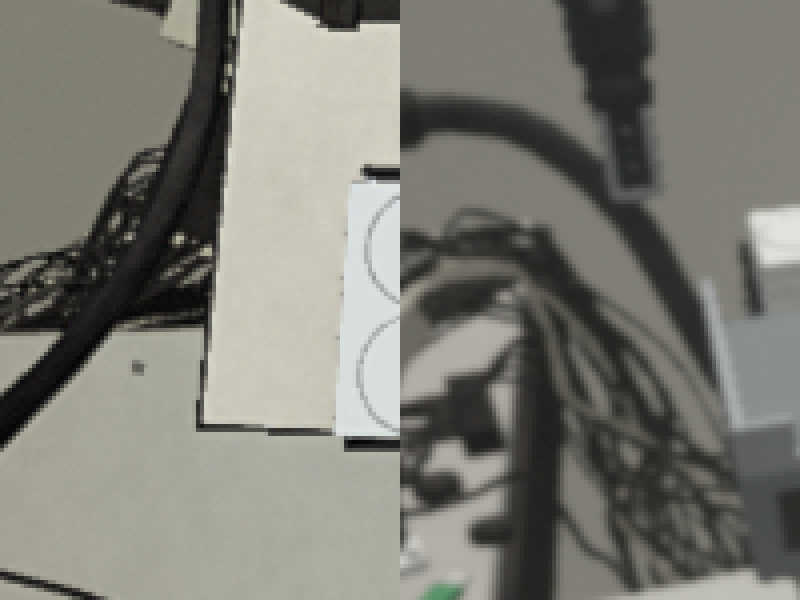

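The hose lies below table level behind the stand, so it's clear. The rail rows moved by about 0.9 px, so the block is centred. Next I go behind the stand and calibrate tip height by touching the table.

Emit:
carry_out --targets '[{"dp": [-20,25,0],"yaw": 10},{"dp": [-40,60,0],"yaw": 20},{"dp": [-60,100,0],"yaw": 30},{"dp": [-80,140,0],"yaw": 40},{"dp": [-100,175,0],"yaw": 50},{"dp": [-110,205,0],"yaw": 60},{"dp": [-115,222,0],"yaw": 70},{"dp": [-115,222,0],"yaw": 80},{"dp": [-115,222,0],"yaw": 90},{"dp": [-115,222,0],"yaw": 90}]'

```text
clock: 18.8
eef_pos: [404.1, 457.7, 160.2]
tcp_rot: [-3.139, 0.003, 1.542]
contact_force: [0.0, -0.2, -0.1]
opening: 1.003
grasp_force: 0.0
```

```bash
python3 -c "
from h import *
go(406,458,20,88.2)"
```

```text
dp [np.float64(0.3), np.float64(1.9), np.float64(140.2)] yaw 0.2 | at [404.1 457.7 160.2] [-1.7988e+02  1.5000e-01  8.8360e+01] F [ 0.  -0.2 -0.1] t 18.8 tip 8.0 op 1.003 0.0
```

Emit:
carry_out --targets '[{"dp": [0,2,50],"yaw": 0},{"dp": [0,2,100],"yaw": 0},{"dp": [0,2,130],"yaw": 0},{"dp": [0,2,145],"yaw": 0},{"dp": [0,2,150],"yaw": 0},{"dp": [0,2,150],"yaw": 0}]'

```text
clock: 19.55
eef_pos: [407.3, 458.8, 12.8]
tcp_rot: [3.141, -0.001, 1.542]
contact_force: [0.2, -0.1, 1.0]
opening: 1.003
grasp_force: 0.0
```

Emit:
carry_out --targets '[{"dp": [0,0,2],"yaw": 0},{"dp": [0,0,4],"yaw": 0},{"dp": [0,0,4],"yaw": 0}]'

```text
clock: 19.92
eef_pos: [407.0, 458.6, 8.6]
tcp_rot: [3.141, -0.0, 1.541]
contact_force: [0.1, -0.8, -0.9]
opening: 1.002
grasp_force: 0.0
```

Emit:
carry_out --targets '[{"dp": [0,0,2],"yaw": 0},{"dp": [0,0,4],"yaw": 0},{"dp": [0,0,4],"yaw": 0}]'

```text
clock: 20.3
eef_pos: [406.8, 458.4, 4.1]
tcp_rot: [-3.141, 0.0, 1.541]
contact_force: [-0.3, -0.9, -0.1]
opening: 0.999
grasp_force: 0.0
```

Emit:
carry_out --targets '[{"dp": [0,0,2],"yaw": 0},{"dp": [0,0,4],"yaw": 0},{"dp": [0,0,4],"yaw": 0}]'

```text
clock: 20.68
eef_pos: [406.8, 458.4, 0.1]
tcp_rot: [-3.141, 0.0, 1.541]
contact_force: [-0.7, -0.3, 0.2]
opening: 0.999
grasp_force: 0.0
```

Emit:
carry_out --targets '[{"dp": [0,0,2],"yaw": 0},{"dp": [0,0,3],"yaw": 0},{"dp": [0,0,3],"yaw": 0}]'

```text
clock: 21.05
eef_pos: [406.9, 458.4, -2.8]
tcp_rot: [-3.141, 0.0, 1.541]
contact_force: [-1.1, 0.5, -0.4]
opening: 0.999
grasp_force: 0.0
```

Emit:
carry_out --targets '[{"dp": [0,0,2],"yaw": 0},{"dp": [0,0,3],"yaw": 0},{"dp": [0,0,3],"yaw": 0}]'

```text
clock: 21.42
eef_pos: [407.0, 458.6, -5.1]
tcp_rot: [3.141, -0.0, 1.541]
contact_force: [-1.7, -1.4, 6.7]
opening: 0.999
grasp_force: 3.7
```

Emit:
carry_out --targets '[{"dp": [0,-2,-40],"yaw": 0},{"dp": [-5,-2,-73],"yaw": 0},{"dp": [-14,-2,-73.5],"yaw": 0},{"dp": [-20,-2,-73.5],"yaw": 0},{"dp": [-20,-2,-73.5],"yaw": 0}]'

```text
clock: 22.05
eef_pos: [403.7, 437.4, 66.6]
tcp_rot: [-3.14, 0.002, 1.54]
contact_force: [0.3, -0.4, -0.7]
opening: 1.002
grasp_force: 0.0
```

Emit:
carry_out --targets '[{"dp": [-5,0,-0.5],"yaw": 0},{"dp": [-9,0,-0.5],"yaw": 0},{"dp": [-13,0,-0.5],"yaw": 0},{"dp": [-17,0,-0.5],"yaw": 0},{"dp": [-22,0,-0.5],"yaw": 0},{"dp": [-27,0,-0.5],"yaw": 0},{"dp": [-32,0,-0.5],"yaw": 0},{"dp": [-37,0,-0.5],"yaw": 0},{"dp": [-42,0,-0.5],"yaw": 0},{"dp": [-47,0,-0.5],"yaw": 0}]'

```text
clock: 23.3
eef_pos: [403.0, 391.4, 68.4]
tcp_rot: [3.141, -0.0, 1.541]
contact_force: [-0.2, 2.4, 0.5]
opening: 0.997
grasp_force: 0.7
```

Emit:
carry_out --targets '[{"dp": [-4,0,0],"yaw": 0},{"dp": [-8,0,0],"yaw": 0},{"dp": [-12,0,0],"yaw": 0},{"dp": [-16,0,0],"yaw": 0},{"dp": [-20,0,0],"yaw": 0},{"dp": [-24,0,0],"yaw": 0},{"dp": [-28,0,0],"yaw": 0},{"dp": [-32,0,0],"yaw": 0},{"dp": [-36,0,0],"yaw": 0}]'

```text
clock: 24.42
eef_pos: [401.8, 355.3, 68.2]
tcp_rot: [-3.141, 0.0, 1.541]
contact_force: [-0.9, 1.6, -0.1]
opening: 1.002
grasp_force: 0.4
```

```bash
python3 - <<'E'
from h import *
go(405,346,66.6)
t=cv2.cvtColor(r.grab_frame("top"),4);s=cv2.cvtColor(r.grab_frame("side"),4)
o=np.zeros((600,800,3),np.uint8)
o[:,:440]=cv2.resize(t[225:375,170:280],(440,600),interpolation=3);o[:450,440:]=cv2.resize(s[180:330,150:270],(360,450),interpolation=3)
cv2.imwrite("pics/p1.png",o)
E
```

```text
dp [np.float64(-9.2), np.float64(3.5), np.float64(1.6)] yaw 0 | at [401.8 355.3  68.2] [-1.7999e+02  1.0000e-02  8.8290e+01] F [-0.9  1.6 -0.1] t 24.43 tip 8.0 op 1.002 0.4
```

View pics/p1.png

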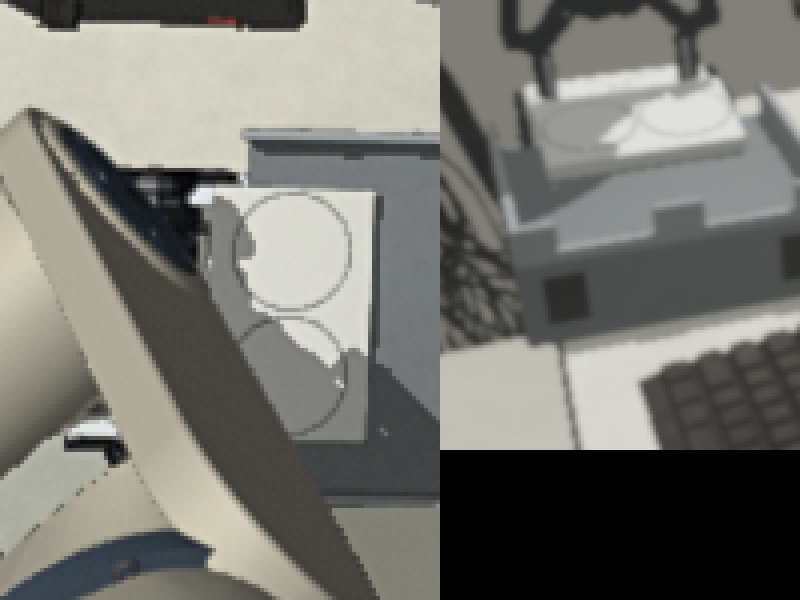

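The top carrier is sliding straight and has tipped onto the block. I keep pushing until its tail drops.

Emit:
carry_out --targets '[{"dp": [-3,1,0],"yaw": 0},{"dp": [-6,1,0],"yaw": 0},{"dp": [-9,2,0],"yaw": 0},{"dp": [-11,2,0],"yaw": 0},{"dp": [-13,2,0],"yaw": 0},{"dp": [-15,2,0],"yaw": 0},{"dp": [-17,2,0],"yaw": 0},{"dp": [-17,2,0],"yaw": 0}]'

```text
clock: 25.52
eef_pos: [403.3, 338.4, 68.3]
tcp_rot: [-3.142, 0.0, 1.541]
contact_force: [-0.0, 0.4, 0.2]
opening: 1.003
grasp_force: 0.0
```

Emit:
carry_out --targets '[{"dp": [0,0,-30],"yaw": 0},{"dp": [30,2,-50],"yaw": 0},{"dp": [75,2,-50],"yaw": 0},{"dp": [98,2,-50],"yaw": 0},{"dp": [105,2,-50],"yaw": 0},{"dp": [105,2,-50],"yaw": 0}]'

```text
clock: 26.28
eef_pos: [408.2, 443.0, 118.0]
tcp_rot: [-3.141, 0.001, 1.541]
contact_force: [-0.3, -0.3, 0.1]
opening: 0.998
grasp_force: 0.0
```

```bash
python3 - <<'E'
from h import *
go(405,440,55.5,88.2)
t=cv2.cvtColor(r.grab_frame("top"),4);s=cv2.cvtColor(r.grab_frame("side"),4)
o=np.zeros((600,800,3),np.uint8)
o[:,:440]=cv2.resize(t[225:375,170:280],(440,600),interpolation=3);o[:450,440:]=cv2.resize(s[180:330,150:270],(360,450),interpolation=3)
cv2.imwrite("pics/p2.png",o)
E
```

```text
dp [np.float64(-3.1), np.float64(-3.1), np.float64(62.5)] yaw 0.1 | at [408.2 443.  118. ] [-1.7997e+02  5.0000e-02  8.8320e+01] F [-0.3 -0.3  0.1] t 26.27 tip 8.0 op 0.998 0.0
```

View pics/p2.png

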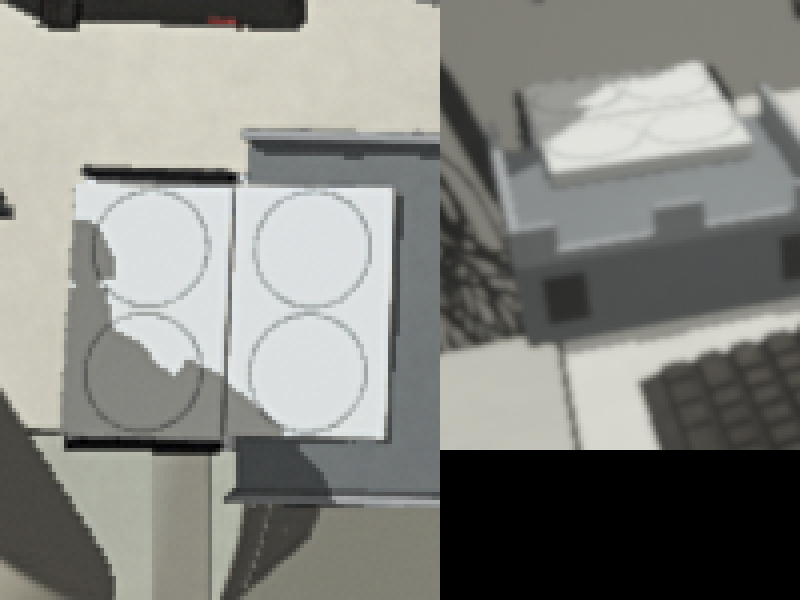

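Emit:
carry_out --targets '[{"dp": [0,-3,40],"yaw": 0},{"dp": [0,-3,61],"yaw": 0},{"dp": [0,-3,61],"yaw": 0},{"dp": [0,-3,61],"yaw": 0}]'

```text
clock: 26.88
eef_pos: [406.0, 443.4, 58.1]
tcp_rot: [3.141, -0.001, 1.54]
contact_force: [-0.1, -0.1, 0.4]
opening: 0.997
grasp_force: 0.0
```

Emit:
carry_out --targets '[{"dp": [-4,0,0],"yaw": 0},{"dp": [-8,0,0],"yaw": 0},{"dp": [-12,0,0],"yaw": 0},{"dp": [-16,0,0],"yaw": 0},{"dp": [-20,0,0],"yaw": 0},{"dp": [-25,0,0],"yaw": 0},{"dp": [-30,0,0],"yaw": 0},{"dp": [-35,0,0],"yaw": 0},{"dp": [-40,0,0],"yaw": 0}]'

```text
clock: 28.0
eef_pos: [404.5, 403.5, 57.5]
tcp_rot: [3.141, -0.001, 1.541]
contact_force: [0.4, 4.9, 3.4]
opening: 0.999
grasp_force: 2.2
```

Emit:
carry_out --targets '[{"dp": [-4,0,1],"yaw": 0},{"dp": [-8,0,1],"yaw": 0},{"dp": [-12,0,1],"yaw": 0},{"dp": [-16,0,1],"yaw": 0},{"dp": [-20,0,1],"yaw": 0},{"dp": [-24,0,1],"yaw": 0},{"dp": [-28,0,1],"yaw": 0},{"dp": [-32,0,1],"yaw": 0},{"dp": [-36,0,1],"yaw": 0},{"dp": [-40,0,1],"yaw": 0},{"dp": [-44,0,1],"yaw": 0},{"dp": [-48,0,1],"yaw": 0}]'

```text
clock: 29.5
eef_pos: [402.8, 355.3, 56.3]
tcp_rot: [-3.142, 0.0, 1.541]
contact_force: [0.6, 4.5, 3.1]
opening: 1.0
grasp_force: 2.4
```

Emit:
carry_out --targets '[{"dp": [-3,1,0],"yaw": 0},{"dp": [-6,1,0],"yaw": 0},{"dp": [-9,1,0],"yaw": 0},{"dp": [-12,1,0],"yaw": 0},{"dp": [-15,1,0],"yaw": 0},{"dp": [-18,1,0],"yaw": 0},{"dp": [-20,1,0],"yaw": 0},{"dp": [-20,1,0],"yaw": 0}]'

```text
clock: 30.5
eef_pos: [403.1, 335.1, 56.3]
tcp_rot: [-3.141, 0.001, 1.541]
contact_force: [0.5, 0.3, 0.0]
opening: 0.999
grasp_force: 0.0
```

```bash
cat > look.py <<'E'
from h import *
import sys
go(405,335,56)
t=cv2.cvtColor(r.grab_frame("top"),4);s=cv2.cvtColor(r.grab_frame("side"),4)
cv2.imwrite("pics/t_raw.png",t)
o=np.zeros((600,800,3),np.uint8)
o[:,:]=0;o[:450,:540]=cv2.resize(t[240:365,180:330],(540,450),interpolation=3);o[:325,540:]=cv2.resize(s[180:330,150:270],(260,325),interpolation=3)
cv2.imwrite("pics/%s.png"%sys.argv[1],o)
E
python3 look.py p3
```

```text
dp [np.float64(-0.1), np.float64(1.9), np.float64(0.3)] yaw 0 | at [403.1 335.1  56.3] [-1.7998e+02  3.0000e-02  8.8290e+01] F [0.5 0.3 0. ] t 30.5 tip 8.0 op 0.999 0.0
```

View pics/p3.png

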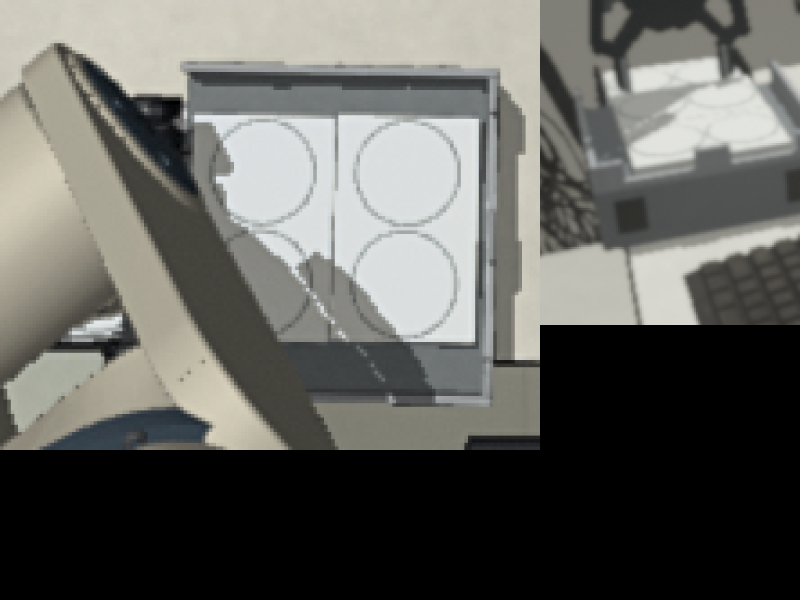

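Both carriers are flat on the block, with ring centres visible in the crop. I retreat upward and re-find the dishes.

Emit:
carry_out --targets '[{"dp": [3,0,-5],"yaw": 0},{"dp": [3,0,-50],"yaw": 0},{"dp": [3,0,-100],"yaw": 0},{"dp": [-20,0,-130],"yaw": -10},{"dp": [-50,0,-130],"yaw": -20},{"dp": [-80,0,-130],"yaw": -30},{"dp": [-100,0,-130],"yaw": -40},{"dp": [-110,0,-130],"yaw": -50},{"dp": [-110,0,-130],"yaw": -60},{"dp": [-110,0,-130],"yaw": -70},{"dp": [-110,0,-130],"yaw": -80},{"dp": [-110,0,-130],"yaw": -90}]'

```text
clock: 32.1
eef_pos: [400.0, 225.7, 186.7]
tcp_rot: [3.141, 0.0, 3.118]
contact_force: [0.5, 0.6, -0.2]
opening: 0.996
grasp_force: 0.0
```

```bash
cat > dish.py <<'E'
from h import *
t=r.grab_frame("top");g=cv2.cvtColor(t,cv2.COLOR_RGB2GRAY)
def find(show=True,x0=325,x1=470,y0=180,y1=262):
    roi=t[y0:y1,x0:x1].astype(int);m=((roi[...,2]-roi[...,0]>3)&(roi[...,1]>120)).astype(np.uint8)*255
    m=cv2.morphologyEx(m,cv2.MORPH_CLOSE,cv2.getStructuringElement(2,(5,5)))
    for c in cv2.findContours(m,0,2)[0]:
        if cv2.contourArea(c)<200:continue
        (u,v),rad=cv2.minEnclosingCircle(c);u+=x0;v+=y0
        print("blob",round(u,1),round(v,1),"r",round(rad,1),"A",cv2.contourArea(c),"->",ray("top",(u,v),12)[:2].round(1))
if __name__=="__main__":
    find()
    for n,uv in dict(midP=(252.7,287.1),topP=(293,287.4),topM=(292.1,318.5),midM=(251.9,318.5)).items():print(n,ray("top",uv,67)[:2].round(1))
    go(535,43,130,178.2)
E
python3 dish.py
```

```text
midP [435.2 281.4]
topP [433.9 196.9]
topM [369.7 198.8]
midM [370.3 282.4]
dp [np.float64(-137.8), np.float64(-180.6), np.float64(56.7)] yaw 0.9 | at [400.  225.8 186.7] [1.7999e+02 2.0000e-02 1.7911e+02] F [ 0.2 -0.6  0.8] t 32.15 tip 8.0 op 1.002 0.0
```

```bash
python3 - <<'E'
from h import *
t=r.grab_frame("top");print(t[199,345:375:3].tolist());print(t[242,345:380:3].tolist());print(t[243,412:446:3].tolist())
g=cv2.cvtColor(t,cv2.COLOR_RGB2GRAY)[180:262,325:470];g=cv2.resize(g,None,fx=4,fy=4,interpolation=3)
c=cv2.HoughCircles(g,cv2.HOUGH_GRADIENT,1.5,100,param1=100,param2=30,minRadius=40,maxRadius=60)
for u,v,R in (c[0] if c is not None else []):
    p=((u+.5)/4-.5+325,(v+.5)/4-.5+180);print(np.round(p,1),R/4,ray("top",p,12)[:2].round(1))
E
```

```text
[[198, 196, 182], [196, 199, 198], [156, 158, 158], [158, 160, 158], [157, 158, 157], [205, 201, 185], [172, 171, 170], [156, 157, 157], [162, 165, 164], [134, 134, 126]]
[[194, 193, 181], [196, 192, 180], [198, 196, 182], [190, 189, 175], [161, 162, 161], [159, 161, 161], [159, 161, 159], [158, 160, 158], [195, 191, 182], [167, 169, 164], [158, 160, 157], [172, 175, 174]]
[[196, 194, 181], [177, 177, 165], [157, 160, 155], [157, 159, 154], [157, 159, 154], [157, 158, 153], [156, 158, 153], [166, 166, 160], [159, 160, 153], [159, 162, 158], [190, 187, 175], [91, 89, 83]]
[360.1 200.1] 12.475 [631.3  47. ]
[367.2 243.2] 11.425 [532.6  33.2]
[427.6 242.8] 11.4625 [ 532.4 -102. ]
[427.9 202.3] 12.7 [ 624.8 -106.6]
[396.1 212.1] 13.525 [603.  -33.7]
[455.3 242.1] 13.525 [ 533.6 -164.1]
```

```bash
sed -i "s/m=((roi.*/m=((roi[...,0]-roi[...,2]<9)\&(roi[...,1]>130)).astype(np.uint8)*255/; s/<200:continue/<150:continue/" dish.py; python3 dish.py | grep blob
```

```text
blob 428.3 243.3 r 12.6 A 442.0 -> [ 531.3 -103.6]
blob 367.1 242.4 r 12.4 A 441.5 -> [534.4  33.3]
blob 359.8 197.5 r 12.3 A 421.5 -> [637.3  47.5]
```

Three dishes again, at (634,47), (534,33) (moved about 10 mm) and (531.5,-103). I pick the (534,33) one first.

Emit:
carry_out --targets '[{"dp": [-35,-48,0],"yaw": 0.9},{"dp": [-70,-96,10],"yaw": 0.9},{"dp": [-105,-144,40],"yaw": 0.9},{"dp": [-137,-190,80],"yaw": 0.9},{"dp": [-137,-192,110],"yaw": 0.9},{"dp": [-137,-192,135],"yaw": 0.9},{"dp": [-137,-192,135],"yaw": 0.9}]' --fingers 0.7

```text
clock: 33.12
eef_pos: [529.8, 29.3, 49.8]
tcp_rot: [-3.141, -0.004, 3.092]
contact_force: [-0.0, -0.2, 0.3]
opening: 0.852
grasp_force: 0.0
```

```bash
python3 -c "
from h import *
go(533.5,33.5,6,178.2)"
```

```text
dp [np.float64(-3.5), np.float64(4.4), np.float64(43.8)] yaw -1.0 | at [529.8  29.3  49.8] [-179.98   -0.22  177.17] F [-0.  -0.2  0.3] t 33.12 tip 8.0 op 0.852 0.0
```

Emit:
carry_out --targets '[{"dp": [-3.5,4,20],"yaw": 0},{"dp": [-3.5,4,38],"yaw": 0},{"dp": [-3.5,4,43],"yaw": 0},{"dp": [-3.5,4,43],"yaw": 0},{"dp": [-3.5,4,43],"yaw": 0}]'

```text
clock: 33.75
eef_pos: [535.2, 33.4, 8.9]
tcp_rot: [3.142, 0.001, 3.096]
contact_force: [0.4, 0.4, -0.5]
opening: 0.849
grasp_force: 0.0
```

Emit:
carry_out --targets '[{"dp": [0,0,0],"yaw": 0},{"dp": [0,0,0],"yaw": 0},{"dp": [0,0,0],"yaw": 0},{"dp": [0,0,0],"yaw": 0},{"dp": [0,0,0],"yaw": 0}]' --fingers -1 --grip_force 30

```text
clock: 34.38
eef_pos: [535.2, 33.4, 9.1]
tcp_rot: [3.142, 0.001, 3.096]
contact_force: [-2.3, 0.2, 5.9]
opening: 0.626
grasp_force: 30.3
```

Emit:
carry_out --targets '[{"dp": [0,0,-30],"yaw": 0},{"dp": [0,0,-70],"yaw": 0},{"dp": [0,0,-110],"yaw": 0},{"dp": [25,35,-120],"yaw": 0},{"dp": [50,70,-120],"yaw": 0},{"dp": [75,105,-120],"yaw": 0},{"dp": [100,140,-120],"yaw": 0},{"dp": [125,175,-120],"yaw": 0},{"dp": [150,210,-120],"yaw": 0},{"dp": [176,241,-120],"yaw": 0},{"dp": [176,241,-120],"yaw": 0},{"dp": [176,241,-120],"yaw": 0}]'

```text
clock: 35.88
eef_pos: [370.2, 282.1, 128.5]
tcp_rot: [3.142, 0.0, 3.097]
contact_force: [0.0, 0.2, -0.4]
opening: 0.623
grasp_force: 33.7
```

```bash
python3 -c "
from h import *
go(370.5,282,77,178.2)"
```

```text
dp [np.float64(-0.3), np.float64(-0.1), np.float64(51.5)] yaw -0.8 | at [370.2 282.1 128.5] [1.8000e+02 2.0000e-02 1.7743e+02] F [ 0.   0.2 -0.4] t 35.88 tip 8.0 op 0.623 33.7
```

Still holding it (opening 0.623). Lower slowly.

Emit:
carry_out --targets '[{"dp": [0,0,25],"yaw": 0},{"dp": [0,0,43],"yaw": 0},{"dp": [0,0,47],"yaw": 0},{"dp": [0,0,50],"yaw": 0},{"dp": [0,0,50],"yaw": 0}]'

```text
clock: 36.5
eef_pos: [370.5, 282.1, 78.7]
tcp_rot: [3.141, 0.0, 3.096]
contact_force: [0.4, 0.2, 0.4]
opening: 0.623
grasp_force: 33.7
```

Emit:
carry_out --targets '[{"dp": [0,0,1],"yaw": 0},{"dp": [0,0,2],"yaw": 0},{"dp": [0,0,2],"yaw": 0}]'

```text
clock: 36.88
eef_pos: [370.4, 282.4, 76.6]
tcp_rot: [3.141, 0.001, 3.096]
contact_force: [1.4, -0.6, 2.6]
opening: 0.626
grasp_force: 33.8
```

Emit:
carry_out --targets '[{"dp": [0,0,0],"yaw": 0},{"dp": [0,0,0],"yaw": 0},{"dp": [0,0,0],"yaw": 0},{"dp": [0,0,-20],"yaw": 0},{"dp": [0,0,-50],"yaw": 0},{"dp": [0,0,-60],"yaw": 0}]' --fingers 0.55

```text
clock: 37.62
eef_pos: [370.7, 282.7, 137.6]
tcp_rot: [3.14, 0.002, 3.096]
contact_force: [-0.5, -0.2, 0.2]
opening: 0.775
grasp_force: 0.0
```

Emit:
carry_out --targets '[{"dp": [-40,-35,0],"yaw": 0},{"dp": [-80,-70,0],"yaw": 0},{"dp": [-120,-105,0],"yaw": 0},{"dp": [-160,-140,0],"yaw": 0},{"dp": [-200,-175,0],"yaw": 0},{"dp": [-240,-210,0],"yaw": 0},{"dp": [-268,-223,0],"yaw": 0},{"dp": [-276,-223,0],"yaw": 0},{"dp": [-276,-223,0],"yaw": 0}]' --fingers 0.7

```text
clock: 38.75
eef_pos: [634.9, 47.2, 135.4]
tcp_rot: [3.142, -0.001, 3.096]
contact_force: [0.4, 0.6, -0.5]
opening: 0.851
grasp_force: 0.0
```

```bash
python3 -c "
from dish import *
find(x0=235,x1=470)
go(634,47,9,178.2)"
```

```text
blob 276.5 258.0 r 41.5 A 187.5 -> [500.9 236.3]
dp [np.float64(0.4), np.float64(-0.5), np.float64(126.6)] yaw -0.8 | at [634.4  47.5 135.6] [ 1.8000e+02 -1.0000e-01  1.7741e+02] F [0.1 0.2 0.2] t 38.8 tip 8.0 op 0.853 0.0
```

Emit:
carry_out --targets '[{"dp": [0,-0.5,50],"yaw": 0},{"dp": [0,-0.5,95],"yaw": 0},{"dp": [0,-0.5,120],"yaw": 0},{"dp": [0,-0.5,127],"yaw": 0},{"dp": [0,-0.5,127],"yaw": 0}]'

```text
clock: 39.42
eef_pos: [635.2, 46.9, 9.6]
tcp_rot: [3.142, -0.0, 3.097]
contact_force: [0.1, 0.0, 1.2]
opening: 0.853
grasp_force: 0.0
```

Emit:
carry_out --targets '[{"dp": [0,0,0],"yaw": 0},{"dp": [0,0,0],"yaw": 0},{"dp": [0,0,0],"yaw": 0},{"dp": [0,0,0],"yaw": 0},{"dp": [0,0,0],"yaw": 0}]' --fingers -1

```text
clock: 40.05
eef_pos: [636.4, 46.7, 11.1]
tcp_rot: [3.141, 0.002, 3.096]
contact_force: [-0.9, 1.7, 6.0]
opening: 0.626
grasp_force: 30.9
```

Emit:
carry_out --targets '[{"dp": [0,0,-30],"yaw": 0},{"dp": [0,0,-70],"yaw": 0},{"dp": [0,0,-110],"yaw": 0},{"dp": [30,32,-120],"yaw": 0},{"dp": [60,64,-120],"yaw": 0},{"dp": [90,96,-120],"yaw": 0},{"dp": [120,128,-120],"yaw": 0},{"dp": [150,160,-120],"yaw": 0},{"dp": [180,192,-120],"yaw": 0},{"dp": [209,226,-120],"yaw": 0},{"dp": [209,226,-120],"yaw": 0},{"dp": [209,226,-120],"yaw": 0}]'

```text
clock: 41.55
eef_pos: [437.5, 281.8, 130.0]
tcp_rot: [3.141, 0.001, 3.097]
contact_force: [0.3, 0.3, -0.6]
opening: 0.622
grasp_force: 31.8
```

```bash
python3 -c "
from dish import *
find(x0=340,x1=470)
go(435,282,77,178.2)"
```

```text
blob 428.3 243.3 r 12.6 A 444.0 -> [ 531.3 -103.6]
dp [np.float64(2.7), np.float64(0.5), np.float64(52.9)] yaw -0.8 | at [437.7 281.4 129.9] [1.7997e+02 6.0000e-02 1.7738e+02] F [-0.   0.5 -0.5] t 41.6 tip 8.0 op 0.627 31.8
```

Emit:
carry_out --targets '[{"dp": [2,0.5,25],"yaw": 0},{"dp": [2,0.5,43],"yaw": 0},{"dp": [2,0.5,49],"yaw": 0},{"dp": [2,0.5,51],"yaw": 0},{"dp": [2,0.5,51],"yaw": 0}]'

```text
clock: 42.22
eef_pos: [435.6, 282.2, 78.8]
tcp_rot: [3.141, 0.001, 3.096]
contact_force: [-0.5, -0.7, 0.0]
opening: 0.626
grasp_force: 31.8
```

Emit:
carry_out --targets '[{"dp": [0,0,1],"yaw": 0},{"dp": [0,0,2],"yaw": 0},{"dp": [0,0,2],"yaw": 0}]'

```text
clock: 42.6
eef_pos: [435.7, 282.5, 78.0]
tcp_rot: [3.141, 0.001, 3.096]
contact_force: [-4.0, -2.7, 17.3]
opening: 0.621
grasp_force: 33.4
```

Emit:
carry_out --targets '[{"dp": [0,0,-1],"yaw": 0},{"dp": [0,0,-1],"yaw": 0},{"dp": [0,0,-1],"yaw": 0},{"dp": [0,0,-1],"yaw": 0},{"dp": [0,0,-20],"yaw": 0},{"dp": [0,0,-50],"yaw": 0},{"dp": [0,0,-60],"yaw": 0}]' --fingers 0.55

```text
clock: 43.48
eef_pos: [435.8, 282.7, 137.6]
tcp_rot: [3.14, 0.002, 3.096]
contact_force: [0.3, -0.4, -0.3]
opening: 0.775
grasp_force: 0.0
```

Emit:
carry_out --targets '[{"dp": [-12,-43,0],"yaw": 0},{"dp": [-24,-86,0],"yaw": 0},{"dp": [-36,-130,0],"yaw": 0},{"dp": [-48,-174,0],"yaw": 0},{"dp": [-60,-218,0],"yaw": 0},{"dp": [-72,-262,0],"yaw": 0},{"dp": [-84,-306,0],"yaw": 0},{"dp": [-100,-350,0],"yaw": 0},{"dp": [-113,-381,0],"yaw": 0},{"dp": [-113,-381,0],"yaw": 0},{"dp": [-113,-381,0],"yaw": 0}]' --fingers 0.6

```text
clock: 44.85
eef_pos: [529.9, -103.1, 135.6]
tcp_rot: [3.141, -0.001, 3.095]
contact_force: [-0.4, 0.4, -0.0]
opening: 0.803
grasp_force: 0.0
```

```bash
python3 -c "
from h import *
go(531.5,-103,9.5)"
```

```text
dp [np.float64(-1.6), np.float64(0.2), np.float64(126.1)] yaw 0 | at [ 529.9 -103.1  135.6] [ 1.7997e+02 -8.0000e-02  1.7736e+02] F [-0.4  0.4 -0. ] t 44.85 tip 8.0 op 0.803 0.0
```

Emit:
carry_out --targets '[{"dp": [-1.5,0,50],"yaw": 0},{"dp": [-1.5,0,95],"yaw": 0},{"dp": [-1.5,0,118],"yaw": 0},{"dp": [-1.5,0,124],"yaw": 0},{"dp": [-1.5,0,124],"yaw": 0}]'

```text
clock: 45.48
eef_pos: [532.1, -102.9, 12.5]
tcp_rot: [3.141, -0.0, 3.097]
contact_force: [-0.7, -0.7, -0.9]
opening: 0.8
grasp_force: 0.0
```

Emit:
carry_out --targets '[{"dp": [0,0,0],"yaw": 0},{"dp": [0,0,0],"yaw": 0},{"dp": [0,0,0],"yaw": 0},{"dp": [0,0,0],"yaw": 0},{"dp": [0,0,0],"yaw": 0}]' --fingers -1

```text
clock: 46.1
eef_pos: [532.9, -103.4, 13.8]
tcp_rot: [3.141, 0.002, 3.096]
contact_force: [-1.2, 2.6, 7.4]
opening: 0.62
grasp_force: 30.8
```

Emit:
carry_out --targets '[{"dp": [0,0,-30],"yaw": 0},{"dp": [0,0,-70],"yaw": 0},{"dp": [0,0,-110],"yaw": 0},{"dp": [15,38,-117],"yaw": 0},{"dp": [30,76,-117],"yaw": 0},{"dp": [45,114,-117],"yaw": 0},{"dp": [60,152,-117],"yaw": 0},{"dp": [75,190,-117],"yaw": 0},{"dp": [90,228,-117],"yaw": 0},{"dp": [105,266,-117],"yaw": 0},{"dp": [112,296,-117],"yaw": 0},{"dp": [112,296,-117],"yaw": 0}]'

```text
clock: 47.6
eef_pos: [433.8, 198.9, 130.2]
tcp_rot: [3.141, 0.002, 3.099]
contact_force: [0.7, -0.2, -0.4]
opening: 0.615
grasp_force: 32.2
```

Emit:
carry_out --targets '[{"dp": [0,0,0],"yaw": 0}]'

```text
clock: 47.72
eef_pos: [433.9, 196.9, 129.8]
tcp_rot: [3.142, 0.001, 3.097]
contact_force: [-0.5, -1.1, -0.5]
opening: 0.617
grasp_force: 32.2
```

```bash
python3 -c "
from h import *
go(434,197.5,82)"
```

```text
dp [np.float64(-0.1), np.float64(0.6), np.float64(47.8)] yaw 0 | at [433.9 196.9 129.8] [1.8000e+02 4.0000e-02 1.7742e+02] F [-0.5 -1.1 -0.5] t 47.73 tip 8.0 op 0.617 32.2
```

Emit:
carry_out --targets '[{"dp": [0,0,25],"yaw": 0},{"dp": [0,0,42],"yaw": 0},{"dp": [0,0,47],"yaw": 0},{"dp": [0,0,48],"yaw": 0},{"dp": [0,0,48],"yaw": 0}]'

```text
clock: 48.35
eef_pos: [434.2, 197.1, 81.8]
tcp_rot: [3.141, 0.001, 3.096]
contact_force: [-0.1, 0.4, 0.4]
opening: 0.619
grasp_force: 32.2
```

Emit:
carry_out --targets '[{"dp": [0,0,1],"yaw": 0},{"dp": [0,0,1],"yaw": 0},{"dp": [0,0,1],"yaw": 0}]'

```text
clock: 48.72
eef_pos: [434.5, 197.4, 81.0]
tcp_rot: [3.141, 0.002, 3.096]
contact_force: [0.1, -2.2, 5.0]
opening: 0.622
grasp_force: 32.7
```

Contact at 5 N. Release, rise, and retreat toward the robot's right for a clear view.

Emit:
carry_out --targets '[{"dp": [0,0,0],"yaw": 0},{"dp": [0,0,0],"yaw": 0},{"dp": [0,0,0],"yaw": 0},{"dp": [0,0,-20],"yaw": 0},{"dp": [0,0,-50],"yaw": 0},{"dp": [0,0,-80],"yaw": 0}]' --fingers 0.5

```text
clock: 49.48
eef_pos: [433.4, 197.1, 160.9]
tcp_rot: [-3.141, -0.001, 3.096]
contact_force: [0.9, 0.8, -0.6]
opening: 0.752
grasp_force: 0.0
```

Emit:
carry_out --targets '[{"dp": [5,-45,-10],"yaw": 10},{"dp": [10,-90,-20],"yaw": 20},{"dp": [15,-135,-20],"yaw": 30},{"dp": [20,-180,-20],"yaw": 40},{"dp": [20,-225,-20],"yaw": 50},{"dp": [20,-270,-20],"yaw": 60},{"dp": [20,-315,-20],"yaw": 70},{"dp": [20,-360,-20],"yaw": 80},{"dp": [20,-405,-20],"yaw": 80},{"dp": [20,-450,-20],"yaw": 80},{"dp": [20,-480,-20],"yaw": 80},{"dp": [20,-480,-20],"yaw": 80}]'

```text
clock: 50.98
eef_pos: [391.7, -283.0, 180.2]
tcp_rot: [3.142, 0.0, 1.697]
contact_force: [-0.2, 0.6, 0.9]
opening: 0.752
grasp_force: 0.0
```

```bash
python3 - <<'E'
from h import *
go(400,-280,180)
t=cv2.cvtColor(r.grab_frame("top"),4);s=cv2.cvtColor(r.grab_frame("side"),4)
o=np.zeros((600,800,3),np.uint8)
o[:,:480]=cv2.resize(t[140:365,175:355],(480,600),interpolation=3);o[:300,480:]=cv2.resize(s[180:330,150:310],(320,300),interpolation=3)
o[310:550,480:]=cv2.resize(t[120:300,310:550],(320,240))
cv2.imwrite("pics/f.png",o)
E
```

```text
dp [np.float64(1.9), np.float64(8.6), np.float64(0.2)] yaw 0 | at [ 391.7 -283.   180.2] [1.800e+02 1.000e-02 9.725e+01] F [-0.2  0.6  0.9] t 50.98 tip 8.0 op 0.752 0.0
```

View pics/f.png

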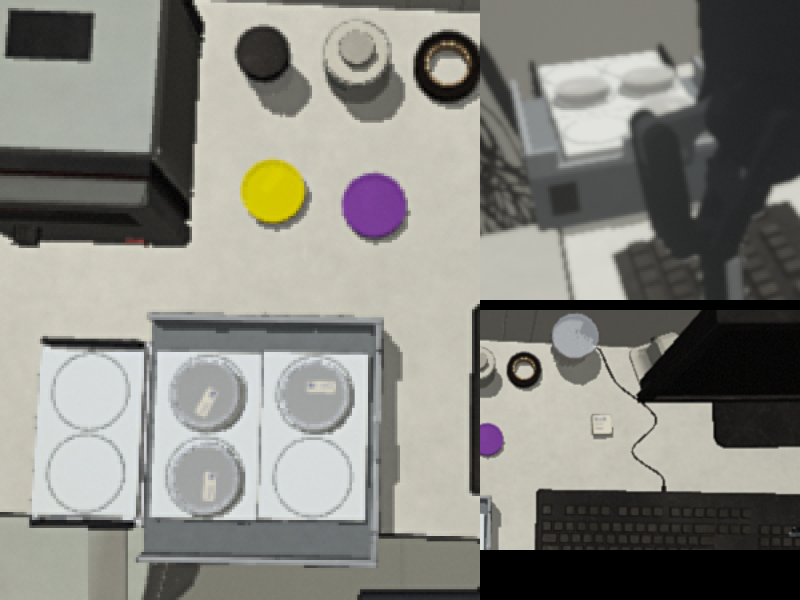

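Three dishes sit flat in rings, two on the middle carrier and one on the top carrier. The bottom carrier is still in the stand, and the look-alikes and bystanders are where they were. One numeric check of the docking before handing in.

```bash
python3 - <<'E'
from h import *
g=cv2.cvtColor(r.grab_frame("top"),cv2.COLOR_RGB2GRAY)
for u in(192,205,218):print(u,"+",g[264:276,u],"-",g[328:342,u])
for u in(238,244,260,300,312):print(u,"+",g[252:266,u],"-",g[342:358,u])
for v in(275,300,325):print(v,g[v,220:240])
E
```

```text
192 + [203 196 110  31  30 116 227 224 220 219 218 218] - [216 217 218 221 210 129 105  31  32  81 176 172 167 165]
205 + [203 205 197  59  20  37 114 189 210 181 220 220] - [218 218 216 194 167 124 152  42  32  79 174 172 167 168]
218 + [200 204 198  75  29  21  63 151 227 224 215 178] - [221 218 218 220 216 174 125  60  27  27  61 140 139 136]
238 + [201 199 201 203 196 148 163 137  58  57  62  75 119 120] - [113 113 112 113 108  72  95 173 140  68  60  64  62  62  61  64]
244 + [202 200 199 200 191 138 163 148  61  57  61  75 118 120] - [112 112 113 114 109  82  94 171 146  51  57  64  63  63  62  62]
260 + [198 198 197 196 197 195 168 157  89  54  58  60  83 115] - [110 112 111 112 109  88  81 154 152  97 119 123 124 123 122 124]
300 + [198 197 196 197 199 195 156 155 153  72  57  61  75 118] - [112 112 113 111 112 111  89  83 160 151  98 123 125 125 125 126]
312 + [192 191 192 194 194 195 191 164 157  94  57  61  76 119] - [114 113 113 111 111 113 106  80 143 157 135 123 124 125 125 124]
275 [220 221 219 218 218 219 220 224 213 101 134 135  97 121 225 222 219 219
 219 219]
300 [219 220 217 218 219 220 222 208 102 173  91 108 147 224 222 219 218 218
 218 218]
325 [219 219 218 217 221 216 162 116 207  83 102 139 223 221 218 218 220 215
 183 193]
```

Block mid row is 303.35 against 303.3 expected, and the slope matches, so it is centred and square. Handing in.

```bash
python3 -c "
from rig import r
print(r.sign_off())"
```

```text
the job is handed in; nothing more can be done
None
```

The job is handed in: the block is docked centred and square, the top and middle carriers are on it with the bottom one still in the stand, and all three dishes found lie on the two carriers' rings (robot clock about 51 s; no score was returned).

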